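# Clear the mug and flip the travel case open

### The job

Open the red travel case so that it can be packed: first gently push the mug that stands behind its hinge along the counter, away from the case, until the lid has room to fall all the way back without touching it. Then flip the lid up (its tab gives a fingertip purchase from below) and over past upright, so that it falls back and stays fully open by its own weight. Nothing needs gripping: do not lift or tip the mug, be gentle with the lid, and leave everything else on the counter where it is.

Things in the scene. Friction and masses are not known exactly. Their poses are not given: they have to be found in the camera images.
- case: Red plastic travel case, a shallow tray 160 mm (its x) by 110 mm (its y) by 50 mm high, walls 3 mm, fixed to the counter. Origin: centre of its underside. The lid's hinge runs along its +y rim, the tab is on its -y side, its z is up. Its yaw varies, and the hinge is always on the robot's left.
- hinge (a point): Point on the lid's hinge line, at the middle of the case's +y rim, 50 mm above the counter; axes as the case's. Fully open, the lid's lower side is 39 mm high by the hinge and 86 mm high 105 mm behind it, so a 90 mm mug is clear only if it stands wholly more than 105 mm behind this line (or wholly past the lid's ends).
- lid (a joint): Lid angle in rad: 0 shut, 1.57 upright, 2.7 fully open against its stop (leaning back behind the case, 25 degrees above level). Free hinge, no spring, hardly any friction: below about 1.5 the lid falls shut, beyond about 1.7 it falls open. The lid is a 12 mm deep shell, 160 by 110 mm, about 90 g, lying at 50 to 62 mm height when shut.
- tab (a point): Middle of the outer edge of the lid's tab, a flat tongue 60 mm long (along the case's x), 4 mm thick, sticking out 25 mm from the -y side of the lid. When shut its underside is 50 mm above the counter and free below: a finger leaning over and pointing in towards the case reaches under it. 135 mm from the hinge line. Axes: the case's when shut; they turn with the lid.
- mug: White ceramic mug, outer radius 40 mm, 90 mm high, wall 4 mm, open at the top, about 0.3 kg, standing loose behind the hinge (the case's +y side). At the start its near side is 55 to 75 mm from the case. Origin: centre of its underside; its handle sticks out about 30 mm along its own +y, roughly away from the case.
- tube: Aluminium styptic tube standing on end, 22 mm across, 68 mm high, just past the far end (+x) of the case. Origin: centre of its underside. Leave it alone.
- file: Chrome nail file lying flat, 127 mm long (its x), 14 mm wide, 5 mm high, on the tab's side of the case, roughly parallel to the tab. Origin on its underside, 7 mm from the middle. Leave it alone.
- lotion: Grey bottle 54 mm across, 140 mm high, at the far edge or on the left of the counter. Origin: centre of its underside. Leave it alone.
- jar: Amber jar 64 mm across, 55 mm high, at the far edge or on the left of the counter. Origin: centre of its underside. Leave it alone.
- tumbler: Green glass tumbler 68 mm across, 100 mm high, at the far edge or on the left of the counter. Origin: centre of its underside. Leave it alone.
- soap: White bar of soap 55 by 80 by 24 mm, on the left of the counter. Origin: centre of its underside. Leave it alone.

How it is judged (in metres and radians):
On the way:
1. the mug stands clear of where the lid will lie, while the lid is still shut (value of joint lid below 0.2 rad and (y of mug in the frame of hinge above 0.14 m or x of mug in the frame of hinge above 0.115 m or x of mug in the frame of hinge below -0.115 m)), for 0.2 s.
At the end, for the whole second after the job is handed in: The lid is at rest fully open (joint above 2.6 rad), held by its own weight, and the mug stands upright (within 0.1 rad) and still on the counter, not touching the lid (value of joint lid above 2.6 rad and velocity of joint lid below 0.1 rad/s and angle between mug's own z axis and vertical below 0.1 rad and height (world z) of mug below 0.008 m and linear speed of mug below 0.02 m/s and contact force between lid and mug below 0.1 N).
It fails at once if the lid touches the mug (contact force between lid and mug above 0.2 N).
It fails at once if the mug is lifted off the counter (12 mm) or tipped by more than 0.35 rad (height (world z) of mug above 0.012 m or angle between mug's own z axis and vertical above 0.35 rad).
It fails at once if the mug is pushed or squeezed with more than 20 N (contact force between the fingers and mug above 20 N).
It fails at once if the lid is pushed or squeezed with more than 20 N (contact force between the fingers and lid above 20 N).
It fails at once if another loose thing is moved by more than 20 mm or tipped (distance of any of tube, file, lotion, jar, tumbler, soap from where it was at the start of the episode above 0.02 m or angle between any of tube, file, lotion, jar, tumbler, soap's own z axis and vertical above 0.35 rad).
It also fails if it takes over 54 s, if anything falls off the work surface, if the arm or the gripper's body presses on something with over 40 N, if the wrist force passes 120 N, or if a joint passes its speed limit or range.

### The arm

A 6-joint arm with a two-finger parallel gripper is mounted at the origin on the work surface. World frame = base frame: x ahead of the robot, y to its left, z up, the work surface at z = 0. Lengths are in mm, angles in rad, forces in N, time in s.
With the tool pointing down it reaches from about 350 to 775 mm from the base axis. Payload 7.3 kg.
Tool frame: the origin (TCP) lies midway between the tips of the shut fingers; the grasp point (between the pads) lies 19 mm behind it (bot.tcp_to_grasp is the distance from the TCP to the grasp point, in mm); z points along the fingers, y is the line along which they close (so a half turn about z gives the same grasp; the last joint's range is limited). The gripper opens to 92 mm and grips with 3 to 60 N. Pads are 19 mm wide; open, the fingers measure 130 mm over their backs; the gripper's body (75 mm by 190 mm) begins 47 mm behind the grasp point.
Start: joints at [-1.279, 0.342, 1.524, -0, 1.275, -0.146], TCP at [222.597, -475.495, 226.741] pointing down, gripper open.
Joint ranges: [-2.53, 2.53], [-0.77, 2.02], [0.04, 2.7], [-1, 4.14], [0.28, 2.66], [-3.11, 3.11]. Speed limits (rad/s): [2.57, 2.57, 3.14, 3.14, 3.14, 3.14].

### API

Orientations are given as [roll, pitch, yaw] about the fixed x, y, z axes, in that order (R = Rz(yaw) Ry(pitch) Rx(roll)).
In Python, from plant import bot, viewer gives the robot as it stands. The module is installed in compiled form; this text tells all that it offers.
- The arm moves only by the shell command python3 -m handwheel 'ROWS'. ROWS is text: rows parted by semicolons, each of 7 numbers parted by spaces: the shift along the tool's x, y, z scaled (see below), then the turn, a rotation vector about the tool's x, y, z scaled (see below), then the opening, from -1 (shut) to 1 (fully open), so that 0 is half open. In form: tx ty tz rx ry rz gripper; .... A call has 1 to 8 rows; each row is the pose to reach, as a shift and turn from the pose commanded when the call began, along the tool's axes at that moment, turning the shorter way round; what a row does not reach only later rows make up. The controller multiplies each number of a shift by 10 cm and each number of a turn by pi rad. A row lasts 1/12 s, in which the tool goes at most 41.7 mm and 7.16 degrees, less where a joint would pass 70% of its speed; a pose out of reach is approached as far as the arm can. A call with a number of a shift or a turn outside -1 to 1 is refused whole. A call with a gripper value outside its range is refused whole. The fingers move at their own pace and stop on an object; the grip force is fixed at half the most. Time passes only in rows, so rows that repeat a pose let the fingers close. It gives the time, the measured TCP pose, the force, the opening and the grip force at its end, in the units of the state.
- bot.get_obs(): the state, without advancing time (a new reading comes with each control period).
- viewer.capture(name): name is "scene" or "top" or "wrist"; returns a dict with "frame" (420x560x3 uint8, red, green, blue), "fov_y" (degrees; the focal length in pixels is half the picture's height over the tangent of half this angle, whatever the lens; pixels are square), "cx", "cy" (the principal point, pixels), "dist_coeffs" ([k1, k2, p1, p2, k3] as OpenCV has them; the pictures are not rectified), "T" (4x4, takes a point from camera to world coordinates). Camera axes: x right, y down, z forward; pixel columns grow to the right and rows downward; lengths in mm; the calibration is good to about 2 mm. A picture is of the moment at which its call begins. There is no depth.
- bot.close_job(): hands the job in; it is judged then, once.
Trained networks look in a picture, given as the dict that the camera call returned (one of the last four; its "shot" number tells which), for a name from the list of things; names that differ only in an ending like _2 or _b are one class to them, and where a whole thing is asked for, a point or a joint stands for the part that bears it (a point fixed in the world has none). Each returns a list of dicts, best first, with "score" (0 to 1); they miss things now and then, are a little off and sometimes report something else, mostly with a low value. They report only what shows in the picture. A call takes as long as a camera call.
- viewer.recognise(target, picture): "centre" ([column, row] in pixels, amid what is visible of it).
- viewer.cut_out(target, picture): "pixels" (420x560 bool, what is visible of it) and "centre" ([column, row] in pixels, amid what is visible of it).
The state is a dict: "time": time; "joint_positions": joint angles; "dq": joint speeds; "tau": joint torques, N m; "tool_pos": TCP position; "tcp_rot": TCP orientation; "contact_force": force on the tool from outside, world axes, zero at the start; "moment": the same for the moment, N m; "grip_width": finger opening in mm; "finger_force": force on a finger pad.
Only numpy, scipy, OpenCV 4.12 (cv2) and the standard library are available. Lean on these libraries where they do the work, as an engineer would, in place of code of your own. Each camera call takes 0.05 s, during which the arm holds its last target. There are 200 camera calls.

## Working session

There is one attempt and no reset: what is moved stays moved. The work goes in short steps, Python scripts to look and compute and a shell command to move; the robot and the scene stay as the last step left them, time stands still between calls to the robot, and variables do not carry over. Pictures are saved under pics/ and viewed, at most 10 in all, crops included, and the job is handed in when it is done.

```bash
mkdir -p pics; cat > h.py <<'E'
import numpy as np, cv2
from plant import bot, viewer
def K(p):
    f=210/np.tan(np.radians(p["fov_y"])/2); return np.array([[f,0,p["cx"]],[0,f,p["cy"]],[0,0,1]])
def ray(p,uv,z):
    q=cv2.undistortPoints(np.array([[uv]],float),K(p),np.array(p["dist_coeffs"],float))[0,0]
    T=np.array(p["T"]); d=T[:3,:3]@[q[0],q[1],1]; o=T[:3,3]
    return (o+d*(z-o[2])/d[2])
def proj(p,X):
    T=np.linalg.inv(np.array(p["T"])); X=np.atleast_2d(X)@T[:3,:3].T+T[:3,3]
    return cv2.projectPoints(X.astype(float),np.zeros(3),np.zeros(3),K(p),np.array(p["dist_coeffs"],float))[0][:,0]
def save(p,n,): cv2.imwrite("pics/"+n+".png",cv2.cvtColor(p["frame"],cv2.COLOR_RGB2BGR))
E
python3 - <<'E'
from h import *
a=viewer.capture("top"); b=viewer.capture("scene")
save(a,"top0"); save(b,"scene0")
for n,p in(("top",a),("scene",b)):
    print(n,np.array(p["T"])[:3].round(2).tolist(),p["fov_y"])
    for t,z in dict(case=55,lid=62,tab=52,mug=45,tube=34,file=3,lotion=70,jar=27,tumbler=50,soap=12).items():
        for r in viewer.recognise(t,p)[:2]: print(t,round(r["score"],2),np.round(r["centre"]),ray(p,r["centre"],z).round()[:2])
print(bot.get_obs())
E
```

```text
top [[-0.02, -0.98, 0.2, 341.45], [-1.0, 0.02, -0.01, 65.75], [0.0, -0.2, -0.98, 1255.96]] 47.910589117529476
case 0.97 [344. 218.] [558. -97.]
lid 0.66 [346. 220.] [ 551. -100.]
lid 0.57 [312. 134.] [785. -21.]
tab 0.8 [345. 221.] [549. -99.]
mug 0.75 [283. 238.] [510.  64.]
tube 0.63 [351. 178.] [ 670. -122.]
file 0.55 [412. 219.] [ 561. -285.]
lotion 0.83 [311. 136.] [776. -17.]
lotion 0.62 [348. 217.] [ 557. -103.]
jar 0.81 [369. 143.] [ 769. -178.]
tumbler 0.6 [150. 215.] [578. 406.]
soap 0.64 [178. 270.] [437. 338.]
scene [[0.83, 0.37, -0.42, 1074.27], [0.56, -0.55, 0.62, -618.36], [0.0, -0.75, -0.66, 811.38]] 49.29437914827845
case 0.7 [218. 251.] [ 566. -110.]
lid 0.73 [215. 247.] [ 556. -109.]
tab 0.62 [213. 251.] [ 554. -114.]
tab 0.49 [219. 253.] [ 568. -110.]
mug 0.82 [244. 207.] [516.  51.]
tube 0.59 [256. 281.] [ 676. -119.]
file 0.86 [168. 319.] [ 567. -282.]
lotion 0.68 [323. 265.] [788. -26.]
jar 0.75 [279. 322.] [ 774. -174.]
jar 0.49 [324. 266.] [774.   7.]
tumbler 0.71 [334. 148.] [581. 403.]
soap 0.83 [282. 153.] [439. 342.]
{'time': 1.1, 'joint_positions': array([-1.27897991e+00,  3.41994364e-01,  1.52409039e+00, -1.78852427e-05,
        1.27540174e+00, -1.46007632e-01]), 'dq': array([-0.0008757 ,  0.00056456, -0.00059099, -0.00101172,  0.00077789,
        0.00029708]), 'tau': array([-5.42878079e-04, -4.31146467e+01, -2.44484371e+01,  7.14998692e-02,
        4.82538028e-02,  2.34793237e-05]), 'tool_pos': array([ 222.60209583, -475.49604766,  226.74679566]), 'tcp_rot': array([3.14149012e+00, 3.23734912e-05, 4.37829257e-01]), 'contact_force': array([-0.28287962, -0.13746445,  1.29760897]), 'moment': array([-0.03748148,  0.01592302,  0.00544682]), 'finger_force': 0.0, 'grip_width': 91.95803830600288}
```

View top.

```bash
python3 - <<'E'
import cv2
a=cv2.imread("pics/top0.png"); cv2.imwrite("pics/top0c.png",cv2.resize(a[90:310,120:440],None,fx=2.5,fy=2.5,interpolation=cv2.INTER_CUBIC))
E
```

```text
(no output)
```

View pics/top0c.png

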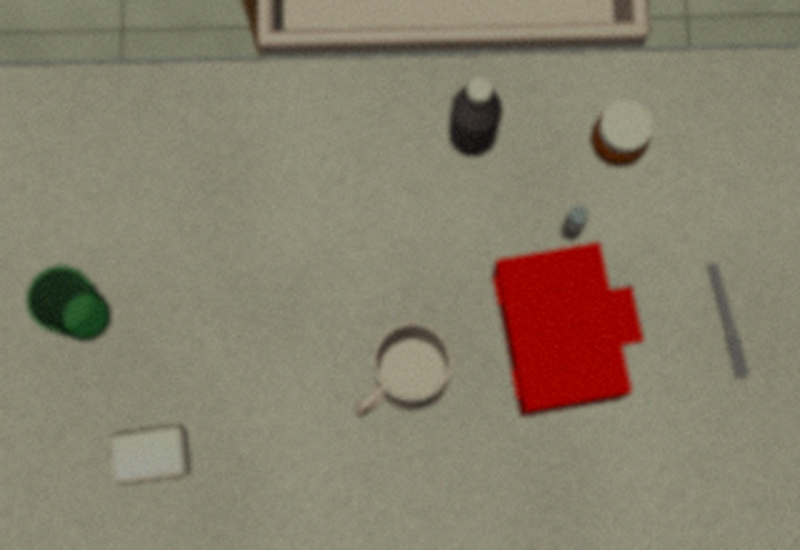

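View pics/scene0.png

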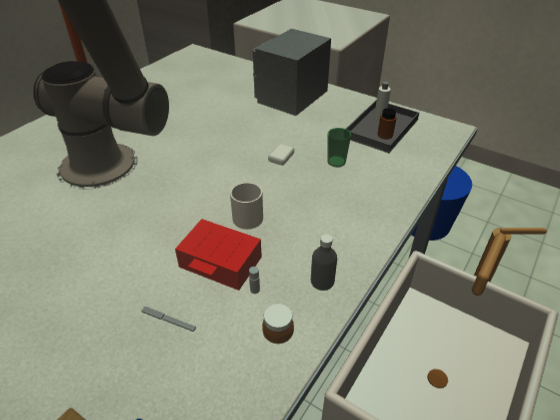

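```bash
python3 - <<'E'
from h import *
from scipy.optimize import minimize
a=viewer.capture("top"); b=viewer.capture("scene")
c=[(495,262),(600,243),(630,395),(521,413),(632,288),(642,343)]
P=[ray(a,(x/2.5+120,y/2.5+90),62 if i<4 else 54)[:2] for i,(x,y) in enumerate(c)]
print(np.round(P))
# refine case: red mask in top + scene vs hull of lid/tab/tray
def red(p):
    f=p["frame"].astype(int); m=((f[...,0]>90)&(f[...,1]<60)&(f[...,2]<60)).astype(np.uint8)
    n,l,s,_=cv2.connectedComponentsWithStats(m); return l==1+np.argmax(s[1:,4])
def fill(p,parts):
    m=np.zeros((420,560),np.uint8)
    for X in parts: cv2.fillConvexPoly(m,np.round(cv2.convexHull(proj(p,X).astype(np.float32))*16).astype(int),1,shift=4)
    return m>0
def box(x0,x1,y0,y1,z0,z1): return np.array([[x,y,z] for x in(x0,x1) for y in(y0,y1) for z in(z0,z1)],float)
def W(X,v):
    c,s=np.cos(v[2]),np.sin(v[2]); return X@np.array([[c,s,0],[-s,c,0],[0,0,1]])+[v[0],v[1],0]
cp=[box(-80,80,-55,55,0,62),box(-30,30,-80,-55,50,54)]
R=[red(a),red(b)]
def cost(v): return sum((fill(p,[W(X,v) for X in cp])^r).sum() for p,r in zip((a,b),R))
v=[555,-95,0.17]
best=min((minimize(cost,[555+i,-98+j,k],method="Nelder-Mead",options=dict(initial_simplex=[[555+i,-98+j,k],[565+i,-98+j,k],[555+i,-88+j,k],[555+i,-98+j,k+.08]])) for i in(-5,5) for j in(-5,5) for k in(.1,.2,-.1)),key=lambda r:r.fun)
print("case",best.x,best.fun,[r.sum() for r in R]); v=best.x
M=[viewer.cut_out("mug",p)[0]["pixels"] for p in(a,b)]
t=np.linspace(0,2*np.pi,40,endpoint=False)
cyl=np.array([[40*np.cos(q),40*np.sin(q),z] for q in t for z in(0,90)])
hb=box(-5,5,38,70,20,70)
def mc(w): return sum((fill(p,[W(cyl,w),W(hb,w)])^m).sum() for p,m in zip((a,b),M))
m=min((minimize(mc,[512+i,60+j,h],method="Nelder-Mead",options=dict(initial_simplex=[[512+i,60+j,h],[522+i,60+j,h],[512+i,70+j,h],[512+i,60+j,h+.3]])) for i in(-4,4) for j in(-4,4) for h in(0.3,.9)),key=lambda r:r.fun)
print("mug",m.x,m.fun,[k.sum() for k in M])
c,s=np.cos(v[2]),np.sin(v[2]); H=v[:2]+55*np.array([-s,c]); d=m.x[:2]-H
print("hinge",H,"mug in hinge",c*d[0]+s*d[1],-s*d[0]+c*d[1])
print("tab", W(np.array([[0,-80,50.]]),v), bot.get_obs()["time"])
for n,z in(("tube",34),("file",3),("lotion",70)):
  for p in (a,b):
    q=viewer.cut_out(n,p)[0]; print(n,ray(p,q["centre"],z).round())
o=a["frame"].copy(); o=b["frame"].copy(); o[fill(b,[W(X,v) for X in cp])^R[1]]=(0,0,255); o[fill(b,[W(cyl,m.x),W(hb,m.x)])^M[1]]=(0,255,0)
cv2.imwrite("pics/fit.png",cv2.resize(o[130:340,100:380,::-1],None,fx=2.5,fy=2.5))
E
```

```text
[[ 619.  -30.]
 [ 637. -140.]
 [ 478. -162.]
 [ 462.  -50.]
 [ 590. -172.]
 [ 532. -179.]]
case [ 5.50456228e+02 -9.57417827e+01  1.45819013e-01] 1563.0 [np.int64(2917), np.int64(2767)]
mug [516.40543821  58.55404339   0.7122049 ] 119.0 [np.int64(994), np.int64(1368)]
hinge [542.46457369 -41.32548492] mug in hinge -11.269800838411568 102.60599546503074
tab [[ 562.08045167 -174.89276134   50.        ]] 1.3
tube [ 670. -121.   34.]
tube [ 680. -118.   34.]
file [ 558. -290.    3.]
file [ 565. -281.    3.]
lotion [777. -22.  70.]
lotion [787. -23.  70.]
```

View pics/fit.png

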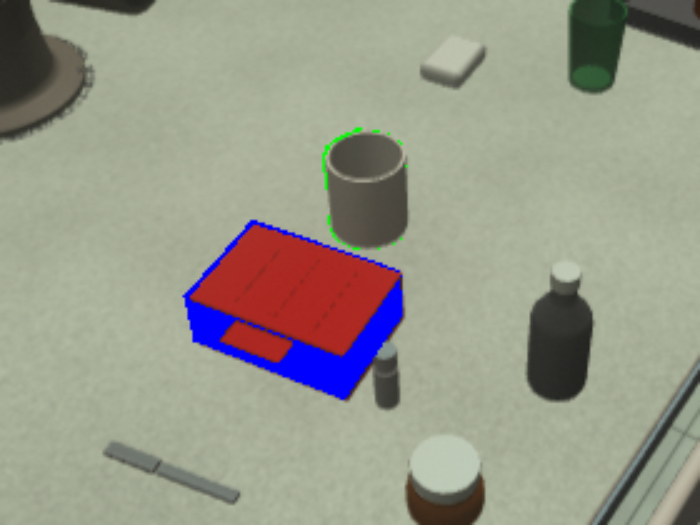

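```bash
cat >> h.py <<'E'
from scipy.spatial.transform import Rotation as Ro
V=np.array([550.5,-95.7,0.146]); cx=np.array([np.cos(V[2]),np.sin(V[2]),0]); cy=np.array([-cx[1],cx[0],0]); H=np.array([542.5,-41.3,0])
def to(x,y,z,b=0):
    "target in hinge frame (mm, z above counter), lean b deg"
    o=bot.get_obs(); R=Ro.from_euler("xyz",o["tcp_rot"])
    G=Ro.from_matrix(np.c_[cy,cx,[0,0,-1]])*Ro.from_euler("y",b,degrees=True)
    d=H+x*cx+y*cy+[0,0,z]-o["tool_pos"]; q=o["tool_pos"]-H
    print("now",(q@cx).round(1),(q@cy).round(1),q[2].round(1),"shift",(R.inv().apply(d)/100).round(3),"turn",((R.inv()*G).as_rotvec()/np.pi).round(3),"F",o["contact_force"].round(1),"t",o["time"],"q",o["joint_positions"].round(2),"w",o["grip_width"].round())
E
P="python3 -m handwheel"
$P '1 -.61 0 0 0 0 -.35;1 -.61 0 0 0 0 -.35;1 -.61 0 0 0 0 -.35'
$P '1 -.61 0 0 0 0 -.35;1 -.61 0 0 0 0 -.35;1 -.61 0 0 0 0 -.35'
$P '1 -.61 0 0 0 0 -.35;1 -.61 0 0 0 0 -.35;1 -.61 0 0 0 0 -.35'
python3 -c "
from h import *
to(-11,29,150)"
```

```text
time: 1.85
tool_pos: [287.8, -376.1, 226.5]
tcp_rot: [-3.141, -0.0, 0.437]
contact_force: [0.7, -0.7, -0.7]
grip_width: 76.3
finger_force: 0.0
time: 2.1
tool_pos: [352.9, -277.9, 226.9]
tcp_rot: [3.142, -0.0, 0.438]
contact_force: [-0.6, 0.2, -0.4]
grip_width: 56.4
finger_force: 0.0
time: 2.35
tool_pos: [417.7, -180.2, 227.0]
tcp_rot: [3.141, -0.001, 0.438]
contact_force: [0.4, -0.4, 0.7]
grip_width: 36.3
finger_force: 0.0Traceback (most recent call last):
  File "<string>", line 3, in <module>
    to(-11,29,150)
    ~~^^^^^^^^^^^^
  File "h.py", line 20, in to
    print("now",(q@cx).round(1),(q@cy).round(1),q[2].round(1),"shift",(R.inv().apply(d)/100).round(3),"turn",((R.inv()*G).as_rotvec()/np.pi).round(3),"F",o["contact_force"].round(1),"t",o["time"],"q",o["joint_positions"].round(2),"w",o["grip_width"].round())
                                                                                                                                                                                                                                          ^^^^^^^^^^^^^^^^^^^^^
AttributeError: 'float' object has no attribute 'round'
```

```bash
sed -i 's/o\["grip_width"\].round()/o["grip_width"]/' h.py
python3 -m handwheel '1 -.61 0 0 0 -.3 -.35;1 -.61 0 0 0 -.3 -.35;1 -.61 0 0 0 -.3 -.35;1 -.61 0 0 0 -.3 -.35;1 -.61 0 0 0 -.3 -.35;1 -.61 0 0 0 -.3 -.35;1 -.61 0 0 0 -.3 -.35;1 -.61 0 0 0 -.3 -.35'
python3 -c "
from h import *
to(-11,29,150)"
```

```text
time: 3.02
tool_pos: [481.5, -84.7, 226.7]
tcp_rot: [3.142, 0.0, 1.387]
contact_force: [-0.6, 0.1, 0.1]
grip_width: 29.8
finger_force: 0.0
now -66.7 -34.1 226.7 shift [0.777 0.323 0.767] turn [ 0.     0.    -0.105] F [-0.6  0.1  0.1] t 3.0167 q [-0.33  0.28  1.62 -0.    1.25 -0.15] w 29.79042629147701
```

```bash

python3 -m handwheel '.78 .32 .3 0 0 -.105 -.35;.78 .32 .5 0 0 -.105 -.35;.78 .32 .6 0 0 -.105 -.35;.78 .32 .6 0 0 -.105 -.35'
python3 - <<'E'
from h import *
w=viewer.capture("wrist"); o=w["frame"].copy()
def L(X,c):
    for q in proj(w,X):
        if np.all(abs(q)<2000): cv2.circle(o,tuple(int(t) for t in q),4,c,-1)
L([H+a*cx+[0,0,62] for a in(-80,0,80)],(0,0,255))
t=np.linspace(0,6.28,30); L([[516.4+40*np.cos(k),58.6+40*np.sin(k),90] for k in t],(0,255,0))
cv2.imwrite("pics/w1.png",o[...,::-1]); to(-11,29,60)
E
```

```text
time: 3.35
tool_pos: [526.5, -11.9, 162.8]
tcp_rot: [-3.135, -0.003, 1.716]
contact_force: [-1.0, -0.4, -0.5]
grip_width: 30.2
finger_force: 0.0
now -11.6 30.1 164.8 shift [-0.012  0.011  1.048] turn [-0.001 -0.    -0.002] F [-0.1 -0.3  0.6] t 3.4 q [-0.17  0.41  1.61 -0.    1.13 -0.31] w 29.785638717330077
```

View pics/w1.png

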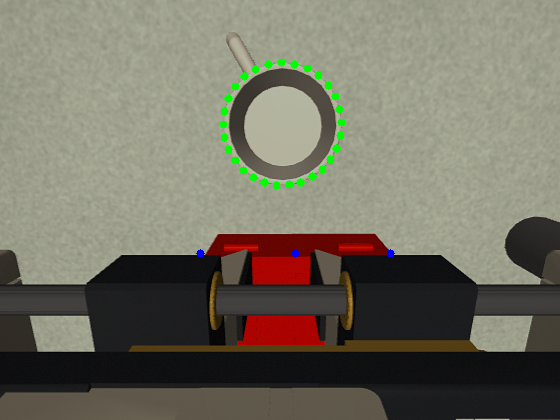

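The overlay matches: the mug rim is at (282,124) on the green ring, and the hinge edge is at row 253. Next I lower the fingers into the gap.

```bash

python3 -m handwheel '0 0 .3 0 0 0 -.35;0 0 .6 0 0 0 -.35;0 0 .85 0 0 0 -.35;0 0 1 0 0 0 -.35;0 0 1 0 0 0 -.35'
python3 -m handwheel '0 0 .15 0 0 0 -.35;0 0 .25 0 0 0 -.35;0 0 .25 0 0 0 -.35'
python3 -c "
from h import *
to(-11,120,40)"
```

```text
time: 3.82
tool_pos: [526.0, -15.2, 65.0]
tcp_rot: [-3.137, -0.001, 1.707]
contact_force: [0.2, -0.3, 0.3]
grip_width: 29.7
finger_force: 0.0
time: 4.07
tool_pos: [527.2, -15.0, 41.5]
tcp_rot: [-3.141, -0.0, 1.709]
contact_force: [-0.6, -0.0, -0.4]
grip_width: 30.0
finger_force: 0.0
now -11.3 28.3 41.5 shift [ 0.917 -0.004  0.015] turn [-0.    -0.    -0.003] F [-0.6 -0.  -0.4] t 4.0667 q [-0.17  0.57  1.74 -0.    0.83 -0.31] w 30.027094947717195
```

```bash

python3 -m handwheel '.08 0 0 0 0 0 -.35;.16 0 0 0 0 0 -.35;.2 0 0 0 0 0 -.35;.24 0 0 0 0 0 -.35;.28 0 0 0 0 0 -.35;.32 0 0 0 0 0 -.35;.36 0 0 0 0 0 -.35;.4 0 0 0 0 0 -.35'
python3 -m handwheel '.05 0 0 0 0 0 -.35;.1 0 0 0 0 0 -.35;.15 0 0 0 0 0 -.35;.2 0 0 0 0 0 -.35;.25 0 0 0 0 0 -.35;.3 0 0 0 0 0 -.35;.35 0 0 0 0 0 -.35;.4 0 0 0 0 0 -.35'
python3 -m handwheel '.05 0 0 0 0 0 -.35;.1 0 0 0 0 0 -.35;.14 0 0 0 0 0 -.35;.17 0 0 0 0 0 -.35;.18 0 0 0 0 0 -.35;.18 0 0 0 0 0 -.35'
python3 - <<'E'
from h import *
to(-11,120,150)
p=viewer.capture("top"); save(p,"top1"); r=viewer.cut_out("mug",p)[0]
o=p["frame"].copy(); m=r["pixels"]; print(r["score"],ray(p,r["centre"],45))
d=ray(p,r["centre"],45)-H; print(d@cx,d@cy)
E
```

```text
time: 4.73
tool_pos: [522.7, 25.0, 42.2]
tcp_rot: [3.14, 0.001, 1.71]
contact_force: [0.2, -4.8, 3.4]
grip_width: 29.9
finger_force: 2.6
time: 5.4
tool_pos: [517.3, 64.7, 42.2]
tcp_rot: [3.14, 0.001, 1.71]
contact_force: [1.7, -4.8, 3.1]
grip_width: 30.0
finger_force: 2.6
time: 5.9
tool_pos: [514.5, 82.8, 42.1]
tcp_rot: [3.14, 0.0, 1.71]
contact_force: [0.9, -3.8, 3.4]
grip_width: 29.6
finger_force: 1.9
now -9.6 126.8 42.1 shift [-0.069 -0.012 -1.079] turn [ 0.     0.    -0.002] F [ 0.9 -3.8  3.4] t 5.9 q [ 0.01  0.56  1.76 -0.    0.82 -0.13] w 29.555613460063604Traceback (most recent call last):
  File "<stdin>", line 3, in <module>
IndexError: list index out of range
```

```bash

python3 -m handwheel '-.1 0 0 0 0 0 -.35;-.3 0 0 0 0 0 -.35;-.4 0 0 0 0 0 -.35;-.4 0 -.4 0 0 0 -.5;-.4 0 -.8 0 0 0 -.7;-.4 0 -1 0 0 0 -1;-.4 0 -1 0 0 0 -1'
python3 - <<'E'
from h import *
w=viewer.capture("wrist"); o=w["frame"].copy()
M=H-11*cx+173*cy
t=np.linspace(0,6.28,30)
for q in proj(w,[[M[0]+40*np.cos(k),M[1]+40*np.sin(k),90] for k in t]): cv2.circle(o,tuple(int(t) for t in q),3,(0,255,0),-1)
cv2.imwrite("pics/w2.png",o[...,::-1]); to(0,-190,200,0)
E
```

```text
time: 6.58
tool_pos: [522.0, 42.6, 146.1]
tcp_rot: [3.134, 0.001, 1.709]
contact_force: [1.8, 0.7, 0.3]
grip_width: 7.7
finger_force: 0.0
now -9.4 86.3 143.6 shift [-2.763  0.117 -0.562] turn [ 0.001  0.    -0.002] F [-0.8 -0.2 -1.1] t 6.6333 q [-0.07  0.42  1.66  0.    1.06 -0.2 ] w 3.954131945126852
```

View pics/w2.png

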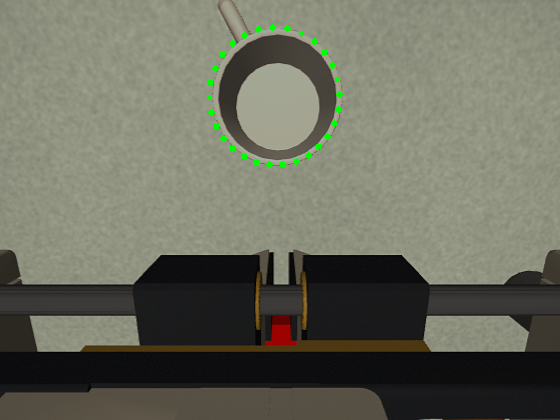

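The mug rim is at (275,97), right on the ring predicted for y = 173 mm behind the hinge, and upright. Now I go round to the tab side.

```bash

python3 -m handwheel '-.4 .04 -.3 0 0 0 -1;-.8 .04 -.5 0 0 0 -1;-1 .04 -.5 0 0 0 -1'
python3 -m handwheel '-.4 .04 0 0 0 0 -1;-.8 .04 0 0 0 0 -1;-1 .04 0 0 0 0 -1'
python3 -m handwheel '-.8 0 0 0 .05 0 -1;-.8 0 0 0 .1 0 -1;-.8 0 0 0 .14 0 -1;-.8 0 0 0 .18 0 -1;-.8 0 0 0 .22 0 -1;-.8 0 0 0 .25 0 -1;-.8 0 0 0 .28 0 -1;-.8 0 0 0 .28 0 -1'
python3 -c "
from h import *
to(0,-170,100,50)"
```

```text
time: 6.88
tool_pos: [538.1, -57.0, 192.9]
tcp_rot: [3.14, 0.001, 1.711]
contact_force: [0.2, -0.3, 0.1]
grip_width: 0.5
finger_force: 0.0
time: 7.13
tool_pos: [554.7, -157.8, 189.7]
tcp_rot: [-3.139, -0.0, 1.708]
contact_force: [-0.5, 0.4, 0.4]
grip_width: 0.3
finger_force: 0.0
time: 7.8
tool_pos: [564.3, -234.9, 184.1]
tcp_rot: [-3.127, -0.894, 1.694]
contact_force: [0.3, -0.2, -1.6]
grip_width: 0.5
finger_force: 0.0
now -6.6 -194.7 184.1 shift [-0.5    0.07   0.719] turn [ 0.001 -0.007 -0.005] F [ 0.3 -0.2 -1.6] t 7.8 q [-0.78  0.94  0.88  0.56  2.03 -0.84] w 0.49592650641756536
```

```bash

python3 -m handwheel '-.1 .07 .2 0 -.007 -.005 -1;-.25 .07 .5 0 -.007 -.005 -1;-.4 .07 .8 0 -.007 -.005 -1;-.6 .07 .92 0 -.007 -.005 -1;-.78 .07 .95 0 -.007 -.005 -1;-.78 .07 .95 0 -.007 -.005 -1'
python3 - <<'E'
from h import *
to(0,-172,62,50)
w=viewer.capture("scene"); o=w["frame"]
cv2.imwrite("pics/s2.png",cv2.resize(o[130:340,100:380,::-1],None,fx=2.5,fy=2.5))
E
```

```text
time: 8.3
tool_pos: [568.6, -208.0, 67.3]
tcp_rot: [3.131, -0.858, 1.729]
contact_force: [0.3, -0.1, 0.5]
grip_width: 0.2
finger_force: 0.0
now 1.6 -168.8 67.3 shift [-0.061 -0.017  0.01 ] turn [0.001 0.005 0.003] F [ 0.3 -0.1  0.5] t 8.3 q [-0.74  1.01  1.03  0.52  1.79 -0.96] w 0.20192723066605459
```

View pics/s2.png

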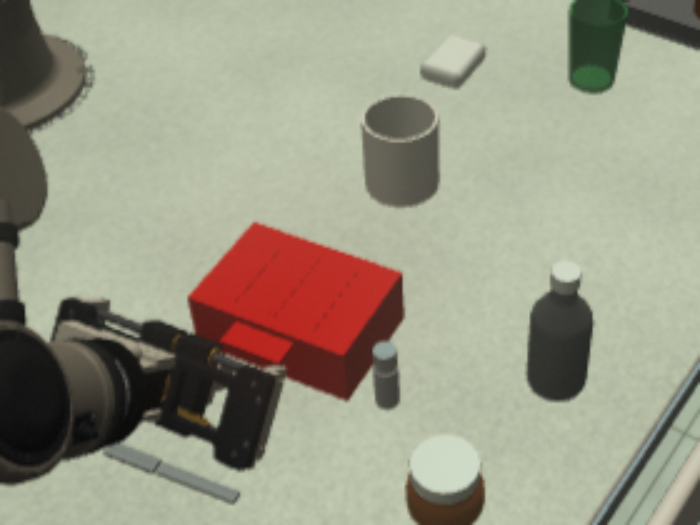

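The gripper is in front of the tab at about (230,370), the mug is upright and well back at (400,150), and the file is untouched. I slide under the tab next.

```bash

python3 -m handwheel '-.08 -.01 .1 0 0.004 0 -1;-.08 -.01 .25 0 0.004 0 -1;-.08 -.01 .4 0 0.004 0 -1;-.08 -.01 .5 0 0.004 0 -1;-.08 -.01 .58 0 0.004 0 -1;-.08 -.01 .6 0 0.004 0 -1;-.08 -.01 .6 0 0.004 0 -1'
python3 - <<'E'
from h import *
to(0,-126,26,50)
o=bot.get_obs(); q=o["tool_pos"]-H; p=np.array([q@cy,q[2]])
b=np.radians(50); X=np.array([np.cos(b),np.sin(b)]); Z=np.array([np.sin(b),-np.cos(b)])
for i,th in enumerate(np.arange(0.0,1.95,.06)):
    u=np.array([-np.cos(th),np.sin(th)]); h=np.array([0,50])
    C=h+135*u+17*Z if th<np.radians(40) else h+118*u
    d=C-9.5*X-p; print(i,th.round(2),(d@X/100).round(3),(d@Z/100).round(3))
E
```

```text
time: 8.93
tool_pos: [563.7, -168.9, 26.0]
tcp_rot: [3.123, -0.87, 1.735]
contact_force: [-0.0, -0.7, 0.5]
grip_width: 0.6
finger_force: 0.0
now 2.4 -129.4 26.0 shift [ 0.022 -0.024  0.026] turn [0.002 0.001 0.004] F [-0.  -0.7  0.5] t 8.9333 q [-0.71  1.03  1.14  0.53  1.68 -1.  ] w 0.5924080790676147
0 0.0 0.053 -0.028
1 0.06 0.116 -0.078
2 0.12 0.183 -0.124
3 0.18 0.252 -0.166
4 0.24 0.323 -0.204
5 0.3 0.397 -0.238
6 0.36 0.473 -0.267
7 0.42 0.55 -0.291
8 0.48 0.628 -0.311
9 0.54 0.708 -0.327
10 0.6 0.788 -0.337
11 0.66 0.869 -0.342
12 0.72 0.946 -0.343
13 0.78 1.017 -0.339
14 0.84 1.087 -0.332
15 0.9 1.157 -0.319
16 0.96 1.226 -0.303
17 1.02 1.294 -0.283
18 1.08 1.36 -0.258
19 1.14 1.425 -0.23
20 1.2 1.488 -0.198
21 1.26 1.549 -0.162
22 1.32 1.608 -0.122
23 1.38 1.664 -0.08
24 1.44 1.718 -0.033
25 1.5 1.769 0.016
26 1.56 1.816 0.068
27 1.62 1.861 0.124
28 1.68 1.902 0.181
29 1.74 1.939 0.241
30 1.8 1.973 0.303
31 1.86 2.003 0.367
32 1.92 2.029 0.433
```

```bash

python3 -m handwheel '.05 -.02 -.02 0 0 0 -1;.11 -.02 -.07 0 0 0 -1;.18 -.02 -.12 0 0 0 -1;.25 -.02 -.16 0 0 0 -1;.32 -.02 -.2 0 0 0 -1;.4 -.02 -.23 0 0 0 -1;.47 -.02 -.26 0 0 0 -1;.55 -.02 -.29 0 0 0 -1'
python3 - <<'E'
from h import *
to(0,-126,26,50)
w=viewer.capture("scene"); o=w["frame"]
cv2.imwrite("pics/s3.png",cv2.resize(o[130:340,100:380,::-1],None,fx=2.5,fy=2.5))
E
```

```text
time: 9.6
tool_pos: [558.9, -156.3, 87.3]
tcp_rot: [3.123, -0.87, 1.735]
contact_force: [0.5, -0.3, -0.7]
grip_width: 0.1
finger_force: 0.2
now -0.5 -116.2 87.3 shift [-0.532 -0.003  0.321] turn [0.002 0.001 0.004] F [ 0.5 -0.3 -0.7] t 9.6 q [-0.7   0.93  1.17  0.55  1.73 -0.96] w 0.07754212334290332
```

View pics/s3.png

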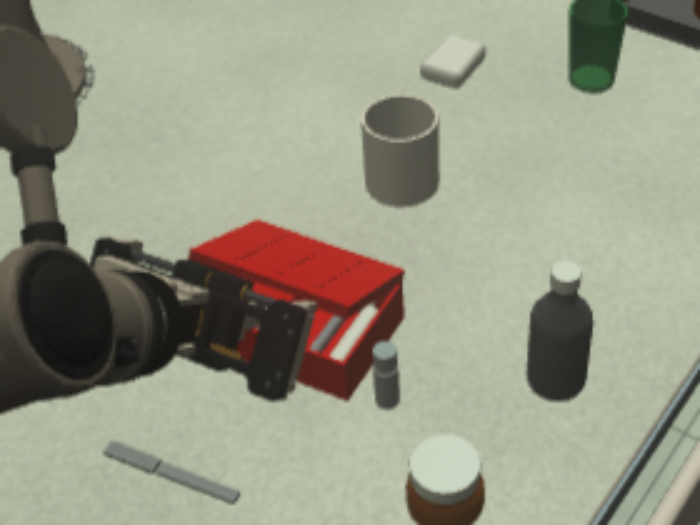

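The lid is lifting (front edge around (340,300)) and forces are tiny, so I continue the arc.

```bash

python3 -m handwheel '.08 0 -.02 0 0 0 -1;.16 0 -.035 0 0 0 -1;.24 0 -.045 0 0 0 -1;.32 0 -.05 0 0 0 -1;.4 0 -.05 0 0 0 -1;.47 0 -.05 0 0 0 -1;.54 0 -.04 0 0 0 -1;.61 0 -.03 0 0 0 -1'
python3 -m handwheel '.07 0 .015 0 0 0 -1;.14 0 .035 0 0 0 -1;.2 0 .06 0 0 0 -1;.27 0 .09 0 0 0 -1;.33 0 .12 0 0 0 -1;.39 0 .155 0 0 0 -1;.45 0 .195 0 0 0 -1;.51 0 .24 0 0 0 -1'
python3 - <<'E'
from h import *
to(0,-126,26,50)
w=viewer.capture("scene"); o=w["frame"]
cv2.imwrite("pics/s4.png",cv2.resize(o[130:340,100:380,::-1],None,fx=2.5,fy=2.5))
E
```

```text
time: 10.32
tool_pos: [552.8, -119.5, 135.5]
tcp_rot: [3.123, -0.87, 1.735]
contact_force: [0.1, -0.0, 0.4]
grip_width: 0.7
finger_force: 0.1
time: 10.98
tool_pos: [544.8, -68.7, 158.7]
tcp_rot: [3.123, -0.87, 1.734]
contact_force: [0.2, -0.6, -0.2]
grip_width: 0.2
finger_force: 0.0
now -1.7 -27.5 158.7 shift [-1.65  -0.002  0.103] turn [0.002 0.001 0.004] F [ 0.2 -0.6 -0.2] t 10.9833 q [-0.61  0.75  1.34  0.6   1.7  -0.89] w 0.2192754974288545
```

View pics/s4.png

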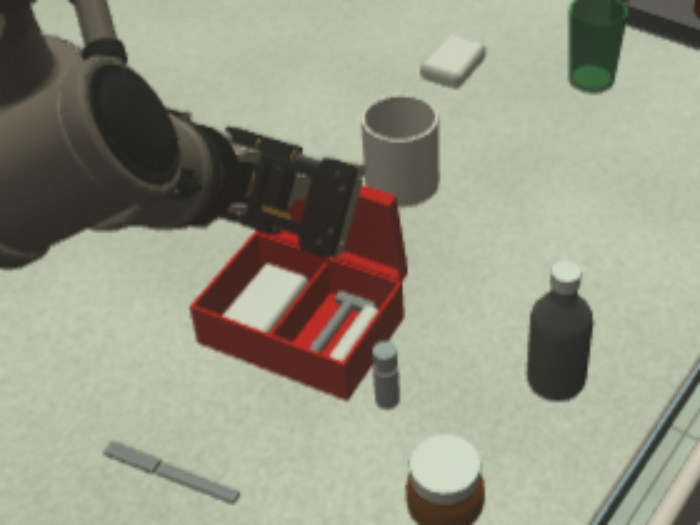

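The lid is nearly upright at (390,230). I take it past vertical, then withdraw.

```bash

python3 -m handwheel '.05 0 .045 0 0 0 -1;.105 0 .095 0 0 0 -1;.15 0 .15 0 0 0 -1;.2 0 .205 0 0 0 -1;.24 0 .26 0 0 0 -1;.275 0 .32 0 0 0 -1;.31 0 .385 0 0 0 -1;.34 0 .45 0 0 0 -1'
python3 -m handwheel '0 0 0 0 0 0 -1;0 0 0 0 0 0 -1;0 0 0 0 0 0 -1;0 0 0 0 0 0 -1;0 0 -.3 0 0 0 -1;0 0 -.6 0 0 0 -1;0 0 -1 0 0 0 -1;0 0 -1 0 0 0 -1'
python3 -m handwheel '0 0 -.3 0 0 0 -1;0 0 -.6 0 0 0 -1;0 0 -.6 0 0 0 -1;0 0 -.6 0 0 0 -1;0 0 -.6 0 0 0 -1;0 0 -.6 0 0 0 -1;0 0 -.6 0 0 0 -1;0 0 -.6 0 0 0 -1'
python3 - <<'E'
from h import *
to(0,-126,26,50)
w=viewer.capture("scene"); o=w["frame"]
cv2.imwrite("pics/s5.png",cv2.resize(o[130:340,100:380,::-1],None,fx=2.5,fy=2.5))
E
```

```text
time: 11.7
tool_pos: [536.5, -13.0, 155.3]
tcp_rot: [3.123, -0.87, 1.735]
contact_force: [-0.4, -0.4, 0.5]
grip_width: 0.6
finger_force: 0.0
time: 12.37
tool_pos: [549.1, -94.8, 223.6]
tcp_rot: [3.113, -0.863, 1.738]
contact_force: [0.5, 0.4, 1.3]
grip_width: 0.3
finger_force: 0.0
time: 13.03
tool_pos: [553.4, -133.9, 258.2]
tcp_rot: [3.124, -0.871, 1.734]
contact_force: [-0.8, -0.1, -0.1]
grip_width: 0.7
finger_force: 0.0
now -2.7 -93.3 258.2 shift [-1.987e+00 -1.000e-03  1.245e+00] turn [0.001 0.001 0.004] F [-0.8 -0.1 -0.1] t 13.0333 q [-0.68  0.73  1.09  0.6   1.96 -0.79] w 0.6951380925424558
```

View pics/s5.png

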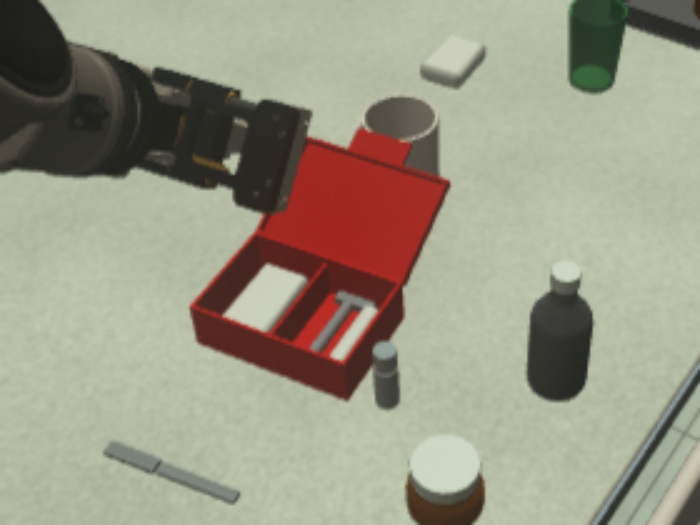

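The lid leans back with its corner at (447,183) and the mug is unmoved. I check that angle against the stop before handing in, after a short settle.

```bash

python3 -m handwheel '0 0 0 0 0 0 -1;0 0 0 0 0 0 -1;0 0 0 0 0 0 -1;0 0 0 0 0 0 -1;0 0 0 0 0 0 -1;0 0 0 0 0 0 -1;0 0 0 0 0 0 -1;0 0 0 0 0 0 -1'
python3 - <<'E'
from h import *
w=viewer.capture("scene"); old=cv2.imread("pics/s5.png"); 
new=cv2.resize(w["frame"][130:340,100:380,::-1],None,fx=2.5,fy=2.5)
print("changed px",(abs(new.astype(int)-old).max(2)>40).sum())
for th in(1.9,2.3,2.5,2.7):
    q=proj(w,H+80*cx-110*np.cos(th)*cy+[0,0,50+110*np.sin(th)])[0]; print(th,(q-[100,130])*2.5)
E
```

```text
time: 13.75
tool_pos: [553.6, -134.9, 258.6]
tcp_rot: [3.123, -0.87, 1.734]
contact_force: [-0.2, -0.2, -0.4]
grip_width: 0.2
finger_force: 0.0
changed px 83
1.9 [413.36116368 170.68461876]
2.3 [432.37709912 164.99302235]
2.5 [439.51271261 169.00482656]
2.7 [444.7960858  177.10029521]
```

The seen corner (447,183) matches 2.7 rad, and everything is at rest.

```bash
python3 -c "
from plant import bot
print(bot.close_job())"
```

```text
the job is handed in; nothing more can be done
None
```

I handed the job in at about 14 s: the mug was pushed clear to about 173 mm behind the hinge and stands upright, and the lid lies fully open at about 2.7 rad. The camera showed nothing else moved, but the hand-in returned no verdict.

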